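# Clamp a two-part plaster mould with its draw latch

### The job

Close up the plaster mould: lean the latch's red lever well over towards the brass keeper, flip the latch's wire loop over so that its bar lies behind the keeper's lip, then swing the lever back past centre so that it draws the mould halves shut and stays down on its rubber stop. Finish with a firm press of about 15 N on top of the closed knob, held for half a second, without ever driving the lever on to its stop with more than 30 N. Leave the bowl, the cup and the jar where they stand, and let go.

Things in the scene. Friction and masses are not known exactly. Their poses are not given: they have to be found in the camera images.
- mould: White plaster mould in two halves on a fixed 315 x 230 mm board. Origin: centre under the board, 'mould frame' x from lever to keeper across the seam, y across, z up. Flat top (deck) 62 mm above the origin, x -140 to 130, y +-101 mm; seam at x = 0. The latch runs along y = 0; nothing else stands on the deck.
- lever (a joint): Steel lever, red knob; turns on lever_pivot about mould y. 0: flat, knob towards mould -x; grows as the knob rises and goes over towards the keeper (1.57 upright, 2.5 limit): knob direction (x, z) = (-cos q, sin q). Stays where left. Starts 1.0 to 1.5. With the loop hooked it is slack above about 1.6, pulls harder below; centre at 0.2. A rubber stop of unknown height halts it between -0.1 and 0.1.
- bail (a joint): Angle of the loop's arms on the lever. They swing on point B, 22 mm from lever_pivot: with lever q, B (x, z) = pivot + 22 mm (cos p, sin p), p = 3.35 - q. Arm elevation above mould +x is a = bail - q; the bar is at B + 80 mm (cos a, sin a). Swings freely (falls slowly); starts flopped back away from the keeper, near its limit 4.3.
- half (a joint): Gap in m at the seam: the keeper's half of the mould slides along mould x; 0 is closed, starts 0.003 to 0.009; 4 N of friction. The latch can draw it shut by itself.
- lever_pivot (a point): Lever's pivot, at mould (-35, 0, 92) mm, 30 mm above the deck; axes as the mould's.
- lever_knob (a point): Centre of the red knob, 78 mm from the pivot: a round bar along mould y, 16 mm thick and 22 mm long (pinched lightly by its flat ends it can turn between the fingers); it passes inside the loop. A flat 17 mm wide steel arm joins it to the pivot.
- loop_bar (a point): Middle of the loop's steel cross bar (8 mm thick, along mould y) at the end of its arms. Blue end rollers, 12 mm thick, 51 mm over both ends: take it by these. The arms (y +-17.5 mm, 41 mm overall) pass either side of lever and keeper. The arms stretch up to 12 mm (4.5 N/mm). It may be let fall the last 50 mm.
- keeper_seat (a point): Where the bar sits when clamped: on the far (+x) side of the brass keeper's post, 30 mm above the deck, 65 mm from lever_pivot plus the gap; axes as the mould's. Keeper 18 mm wide. Post x -12 to -4; lip z 6 to 12, to x = 6; shelf top z = -6, to x = 32 mm. The bar must come down on the shelf at x above 10; pulling the lever draws it under the lip. With the lever at 2.3 it lands at x 13 to 21 mm.
- bowl_a: Bystander: clay bowl, 110 mm wide, 55 mm tall, origin under its foot.
- cup_b: Bystander: terracotta cup, 72 mm wide, 80 mm tall, origin under its foot.
- slip_jar: Bystander: dark jar with white cap, 60 mm wide, 85 mm tall, origin under its foot.

How it is judged (in metres and radians):
On the way, in this order (a step that is already met when the one before it is completed fails the run):
1. the loop's cross bar lies behind the keeper's post and below its lip, with the lever still open (x of loop_bar in the frame of keeper_seat between -0.003 and 0.03 m and z of loop_bar in the frame of keeper_seat below 0.007 m and value of joint lever above 0.7 rad), for 0.2 s.
2. the lever is past centre and pressed on to its rubber stop with at least 12 N at the stop (about 8 N at the knob) (value of joint lever below 0.13 rad and contact force between lever_c0 and stop_c0 above 12 N), for 0.2 s.
At the end, for the whole second after the job is handed in: The lever is past centre and down on its stop (joint under 0.13 rad), the seam is closed to 1.5 mm, and the loop's bar sits against the keeper's post (-3 to 4 mm along x, within 7 mm in height of the seat); the robot has let go (value of joint lever below 0.13 rad and value of joint half below 0.0015 m and x of loop_bar in the frame of keeper_seat between -0.003 and 0.004 m and z of loop_bar in the frame of keeper_seat between -0.007 and 0.007 m); the robot touches nothing.
It fails at once if the lever is driven on to its rubber stop with more than 45 N at the stop (about 30 N at the knob) (contact force between lever_c0 and stop_c0 above 45 N).
It fails at once if a bystander moved more than 20 mm (distance of any of bowl_a, cup_b, slip_jar from where it was at the start of the episode above 0.02 m).
It also fails if it takes over 72 s, if anything falls off the work surface, if the arm or the gripper's body presses on something with over 40 N, if the wrist force passes 120 N, or if a joint passes its speed limit or range.

### The arm

A 6-joint arm with a two-finger parallel gripper is mounted at the origin on the work surface. World frame = base frame: x ahead of the robot, y to its left, z up, the work surface at z = 0. Lengths are in mm, angles in rad, forces in N, time in s.
With the tool pointing down it reaches from about 350 to 875 mm from the base axis. Payload 4.2 kg.
Tool frame: the origin (TCP) lies at the very end of the fingers, on their centre line; the grasp point (between the pads) lies 19 mm behind it; z points along the fingers, y is the line along which they close (so a half turn about z gives the same grasp; the last joint's range is limited). The gripper opens to 85 mm and grips with 20 to 120 N. Pads are 22 mm wide; open, the fingers measure 114 mm over their backs; the gripper's body (76 mm by 85 mm) begins 54 mm behind the grasp point. The pads swing forward as they close: fully open they stand 13 mm farther back than shut.
Start: joints at [-0.855, 0.385, 0.008, 0, -1.194, -0.259], TCP at [275.685, -560.889, 231.312] pointing down, gripper open.
Joint ranges: [-3.14, 3.14], [-1.21, 2.06], [-1.07, 1.41], [-3.16, 2.05], [-2.99, -0.16], [-3.1, 3.1]. Speed limits (rad/s): [2.79, 2.79, 3.14, 3.14, 3.14, 3.14].

### API

Orientations are given as a unit quaternion [x, y, z, w].
In Python, from bench import arm gives the robot as it stands. The module is installed in compiled form; this text tells all that it offers.
- The arm moves only by the tool drive_tool, never from a script. Its argument "targets" is a list of rows, each a list of 5 numbers: the closure, from -1 (fully open) to 1 (shut), then the shift along the tool's x, y, z in mm, then the turn about the tool's z in degrees. In form: [[grip, tx, ty, tz, roll], ...]. A call has 1 to 12 rows; each row is the pose to reach, as a shift and turn from the pose commanded when the call began, along the tool's axes at that moment; what a row does not reach only later rows make up. A row lasts 1/10 s, in which the tool goes at most 50 mm and 8.59 degrees, less where a joint would pass 70% of its speed; a pose out of reach is approached as far as the arm can. A call with a gripper value outside its range is refused whole. The fingers move at their own pace and stop on an object; the grip force is fixed at half the most. Time passes only in rows, so rows that repeat a pose let the fingers close. It gives the time, the measured TCP pose, the force, the opening and the grip force at its end, in the units of the state.
- arm.read_state(): the state, without advancing time (a new reading comes with each control period).
- arm.get_image(name): name is "side" or "top" or "wrist"; returns the picture (420x560x3 uint8, blue, green, red); there is no depth.
- arm.camera_params(name): a dict with "fov_y" (degrees; the focal length in pixels is half the picture's height over the tangent of half this angle, whatever the lens; pixels are square), "cx", "cy" (the principal point, pixels), "rvec" (rotation vector, rad) and "tvec" (3), from world to camera coordinates, as OpenCV has them; the wrist camera has in their place "tool_from_camera" (4x4, takes a point from camera to tool coordinates, whose origin is the TCP and whose axes are the flange's). Camera axes: x right, y down, z forward; pixel columns grow to the right and rows downward; lengths in mm; the calibration is good to about 2 mm. A picture is of the moment at which its call begins: read the wrist's pose just before it. camera_params takes no time and is no camera call.
- arm.job_done(): hands the job in; it is judged then, once.
The state is a dict: "clock": time; "joints": joint angles; "joint_vel": joint speeds; "joint_efforts": joint torques, N m; "position": TCP position; "ee_rot": TCP orientation; "contact_force": force on the tool from outside, world axes, zero at the start; "wrist_torque": the same for the moment, N m; "gripper_width": finger opening in mm; "grasp_force": force on a finger pad.
Only numpy, scipy, OpenCV 4.12 (cv2) and the standard library are available. Lean on these libraries where they do the work, as an engineer would, in place of code of your own. Each camera call takes 0.05 s, during which the arm holds its last target. There are 200 camera calls.

## Working session

There is one attempt and no reset: what is moved stays moved. The work goes in short steps, Python scripts to look and compute and a tool call to move; the robot and the scene stay as the last step left them, time stands still between calls to the robot, and variables do not carry over. Pictures are saved under pics/ and viewed, at most 12 in all, crops included, and the job is handed in when it is done.

Besides the shell and the picture viewer there is one more tool, called after ">>>" as name(argument=value, ...) on one line, values as JSON. drive_tool: Moves the arm, as the interface text tells. Its arguments: {"type":"object","properties":{"targets":{"type":"array","items":{"type":"array","items":{"type":"number"}}}},"required":["targets"]}

```bash
mkdir -p pics
python3 - <<'E'
from bench import arm
import cv2
s=arm.read_state();print(s)
for n in ("side","top"):
    im=arm.get_image(n);cv2.imwrite(f"pics/{n}0.png",im);print(n,arm.camera_params(n))
print(arm.camera_params("wrist"))
E
```

```text
{'clock': 0.0, 'joints': array([-8.55395971e-01,  3.85558687e-01,  6.62534167e-03, -5.25254251e-04,
       -1.19399601e+00, -2.58611853e-01]), 'joint_vel': array([-0.00091413,  0.00033555,  0.00058366, -0.00021605, -0.00041763,
        0.00126465]), 'joint_efforts': array([ 2.76233886e-04, -3.92287838e+01,  1.88401222e+01,  4.18628141e+00,
       -4.67122023e-03, -8.35970386e-07]), 'position': array([ 275.4384457 , -560.37955759,  230.2162123 ]), 'ee_rot': array([-2.26319253e-01,  9.74052565e-01,  1.05675198e-03, -2.83388679e-04]), 'contact_force': array([ 0.22897951,  0.03870699, -0.23109589]), 'wrist_torque': array([-0.04084153, -0.03531098, -0.01868088]), 'grasp_force': 0.0, 'gripper_width': 85.43644980516012}
side {'fov_y': 57.834762025608136, 'cx': 276.22024709608763, 'cy': 207.65697527659162, 'rvec': array([ 0.68458492, -2.47712558,  1.32226989]), 'tvec': array([469.53433996, 202.55033975, 487.66758421])}
top {'fov_y': 54.0223729249512, 'cx': 284.8194486676357, 'cy': 210.43039705227633, 'rvec': array([ 2.14145786, -2.14188859,  0.15195281]), 'tvec': array([ 25.09533645, 541.89084373, 695.17230096])}
{'fov_y': 71.99292801038926, 'cx': 283.34756722287693, 'cy': 213.7628462844276, 'tool_from_camera': array([[ 1.94536042e-03, -9.45790456e-01, -3.24771656e-01,
         8.47640653e+01],
       [ 9.99998090e-01,  1.77786715e-03,  8.12469049e-04,
        -4.79301026e-01],
       [-1.91024614e-04, -3.24772616e-01,  9.45792108e-01,
        -1.40870044e+02],
       [ 0.00000000e+00,  0.00000000e+00,  0.00000000e+00,
         1.00000000e+00]])}
```

View pics/side0.png

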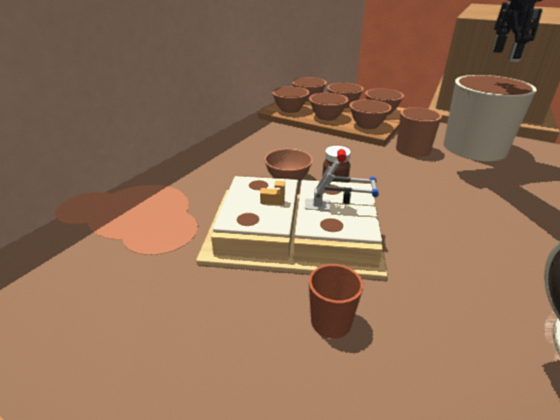

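View pics/top0.png

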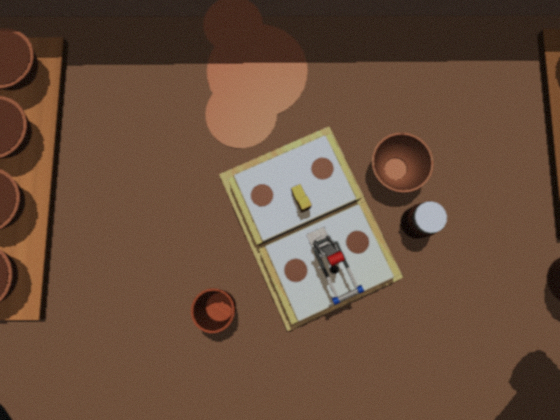

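The side view shows the lever near upright (knob at about 342,155) with the loop flopped back (blue rollers at 373,181 and 375,193). In the top view, the keeper is at (302,197), the knob at (336,258) and the rollers at (335,300) and (361,289). The bowl and jar are to the right and the cup is to the lower left.

```bash
cat > h.py <<'E'
import numpy as np, cv2
from bench import arm
from scipy.spatial.transform import Rotation as R
def cam(n,st=None):
    p=arm.camera_params(n); f=210/np.tan(np.radians(p["fov_y"]/2))
    if n=="wrist":
        T=p["tool_from_camera"]; Rt=R.from_quat(st["ee_rot"]).as_matrix()
        return f,p["cx"],p["cy"],Rt@T[:3,:3],st["position"]+Rt@T[:3,3]
    M=R.from_rotvec(p["rvec"]).as_matrix()
    return f,p["cx"],p["cy"],M.T,-M.T@p["tvec"]
def ray(c,u):
    f,cx,cy,M,o=c; d=M@np.array([(u[0]-cx)/f,(u[1]-cy)/f,1]); return o,d/np.linalg.norm(d)
def plane(c,u,z):
    o,d=ray(c,u); return o+d*(z-o[2])/d[2]
def tri(c1,u1,c2,u2):
    A=[];b=[]
    for c,u in((c1,u1),(c2,u2)):
        o,d=ray(c,u);P=np.eye(3)-np.outer(d,d);A.append(P);b.append(P@o)
    A=np.vstack(A);b=np.hstack(b);x=np.linalg.lstsq(A,b,rcond=None)[0]
    return x,np.linalg.norm(A@x-b)
def blobs(im,lo,hi,roi=None,n=3,minA=6):
    h=cv2.cvtColor(im,cv2.COLOR_BGR2HSV); m=cv2.inRange(h,np.array(lo),np.array(hi))
    if roi: k=np.zeros_like(m);x0,y0,x1,y1=roi;k[y0:y1,x0:x1]=1;m=m*k
    N,_,st,ce=cv2.connectedComponentsWithStats(m)
    i=sorted(range(1,N),key=lambda i:-st[i,4])[:n]
    return [(ce[j].round(1),int(st[j,4])) for j in i if st[j,4]>=minA],m
RED=((0,190,110),(6,255,255)); BLU=((105,130,50),(128,255,255)); BRASS=((18,150,80),(32,255,255)); WH=((0,0,120),(179,90,255))
E
python3 - <<'E'
from h import *
S=cv2.imread("pics/side0.png");T=cv2.imread("pics/top0.png");cs,ct=cam("side"),cam("top")
rs,rt=(200,140,400,275),(210,120,410,335)
for nm,c in (("red",RED),("blue",BLU),("brass",BRASS)):
    print(nm,blobs(S,*c,rs)[0],blobs(T,*c,rt)[0])
_,m=blobs(T,*WH,(210,120,405,335))
m=cv2.morphologyEx(m,cv2.MORPH_OPEN,np.ones((3,3)))
cn=[c for c in cv2.findContours(m,cv2.RETR_EXTERNAL,cv2.CHAIN_APPROX_NONE)[0] if cv2.contourArea(c)>2000]
print([cv2.contourArea(c) for c in cn])
pts=np.array([plane(ct,p[0],62)[:2] for c in cn for p in c],np.float32)
print("deck all",cv2.minAreaRect(pts))
for c in cn: print(cv2.minAreaRect(np.array([plane(ct,p[0],62)[:2] for p in c],np.float32)))
E
```

```text
red [(array([340.9, 152.9]), 37)] [(array([335.3, 257.7]), 103)]
blue [(array([374.7, 192.2]), 32), (array([371.9, 177.8]), 9)] [(array([335.5, 300.2]), 28), (array([359.8, 289. ]), 26)]
brass [] []
[8455.0, 7566.0]
deck all ((518.9038696289062, -19.404144287109375), (287.1606750488281, 184.3043975830078), 23.938709259033203)
((451.75567626953125, -50.015838623046875), (140.29161071777344, 182.24037170410156), 24.175477981567383)
((586.2857666015625, 10.353462219238281), (139.6227569580078, 184.28443908691406), 24.107295989990234)
```

Run:
```python
from h import *
S=cv2.imread("pics/side0.png");T=cv2.imread("pics/top0.png");cs,ct=cam("side"),cam("top")
print("knob",tri(cs,(340.9,152.9),ct,(335.3,257.7)))
print("rolA",tri(cs,(374.7,192.2),ct,(335.5,300.2)));print("rolA'",tri(cs,(371.9,177.8),ct,(359.8,289)))
a=cv2.resize(S[130:280,195:395],None,fx=3,fy=3,interpolation=cv2.INTER_CUBIC)
b=cv2.resize(T[120:335,205:410],None,fx=2.6,fy=2.6,interpolation=cv2.INTER_CUBIC)
cv2.imwrite("pics/cs.png",a);cv2.imwrite("pics/ct.png",b)
```

```text
knob (array([453.41722082, -48.98049462, 167.63679451]), np.float64(0.46435260916812265))
rolA (array([389.42336026, -54.80672131, 109.26051722]), np.float64(0.3019094748526429))
rolA' (array([407.30120203, -92.35896015, 113.35882639]), np.float64(0.4002323981996867))
```

View pics/cs.png

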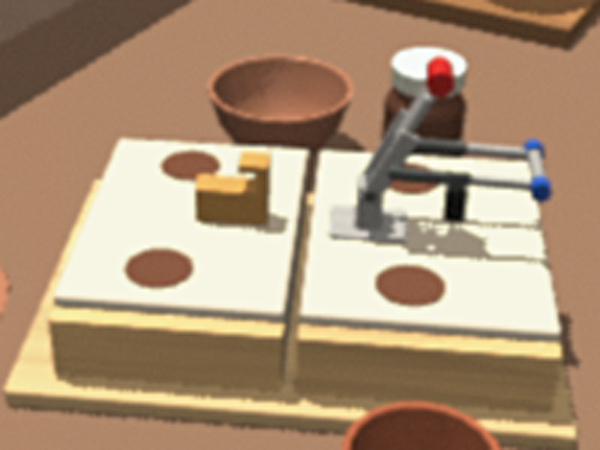

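View pics/ct.png

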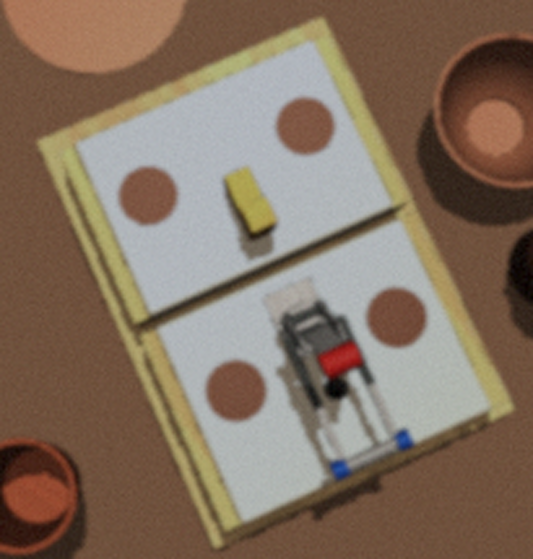

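Run:
```python
from h import *
cs,ct=cam("side"),cam("top")
Tp=dict(A=(76,143),B=(315,42),C=(237,522),D=(488,408));Sp=dict(A=(57,300),B=(122,140),C=(557,330),D=(535,155))
P={}
for k in Tp:
    t=np.array(Tp[k])/2.6+[204.7,119.7];s=np.array(Sp[k])/3+[194.7,129.7]
    P[k],r=tri(cs,s,ct,t);print(k,P[k].round(1),round(r,1),plane(ct,t,62).round(1))
yaw=lambda d:np.degrees(np.arctan2(d[1],d[0])).round(2)
print("x yaws",yaw(P["A"]-P["C"]),yaw(P["B"]-P["D"]),"y yaws",yaw(P["A"]-P["B"]),yaw(P["C"]-P["D"]))
print(np.linalg.norm(P["A"]-P["C"]),np.linalg.norm(P["A"]-P["B"]),np.linalg.norm(P["C"]-P["D"]))
st=arm.read_state();Rt=R.from_quat(st["ee_rot"]).as_matrix();print("tool x yaw",yaw(Rt[:,0]),"tool y yaw",yaw(Rt[:,1]),Rt.round(3))
```

```text
A [601.6 113.9  58.6] 2.1 [602.1 114.2  62. ]
B [673.  -48.1  61.4] 0.1 [672.7 -48.1  62. ]
C [353.3   6.3  65.3] 0.7 [353.4   6.4  62. ]
D [ 423.4 -155.4   70.5] 3.3 [ 425.5 -156.8   62. ]
x yaws 23.41 23.26 y yaws 113.77 113.44
270.70641137573045 177.05580223707105 176.39934522444813
tool x yaw -153.83 tool y yaw 116.17 [[-0.898 -0.441 -0.001]
 [-0.441  0.898  0.002]
 [ 0.     0.002 -1.   ]]
```

>>> drive_tool(targets=[[-1,-385,381,-20,2.4],[-1,-385,381,-20,2.4],[-1,-385,381,-20,2.4],[-1,-385,381,-20,2.4],[-1,-385,381,-20,2.4],[-1,-385,381,-20,2.4],[-1,-385,381,-20,2.4],[-1,-385,381,-20,2.4],[-1,-385,381,-20,2.4],[-1,-385,381,-20,2.4],[-1,-385,381,-20,2.4],[-1,-385,381,-20,2.4]])

```text
clock: 1.3
position: [454.5, -45.4, 251.3]
ee_rot: [-0.209, 0.978, 0.0, 0.0]
contact_force: [-0.0, -1.0, 0.4]
gripper_width: 85.3
grasp_force: 0.0
```

>>> drive_tool(targets=[[-1,0,0,0,0],[-1,0,0,0,0],[-1,0,0,0,0]])

```text
clock: 1.6
position: [452.7, -50.2, 251.1]
ee_rot: [-0.205, 0.979, -0.0, -0.0]
contact_force: [-0.1, -0.8, -1.3]
gripper_width: 85.6
grasp_force: 0.0
```

Run:
```python
from h import *
st=arm.read_state();W=arm.get_image("wrist");T=arm.get_image("top");S=arm.get_image("side");cv2.imwrite("pics/w1.png",W)
print(st["position"],R.from_quat(st["ee_rot"]).as_matrix().round(3))
cw,ct,cs=cam("wrist",st),cam("top"),cam("side")
for nm,c in (("red",RED),("blue",BLU),("brass",BRASS)):
    print(nm,blobs(W,*c,None)[0])
```

```text
[452.66420421 -50.15934312 251.13450798] [[-0.916 -0.401 -0.001]
 [-0.401  0.916 -0.   ]
 [ 0.001  0.    -1.   ]]
red [(array([283., 227.]), 11)]
blue [(array([304. , 141.2]), 73), (array([260.1, 141.6]), 72)]
brass []
```

View pics/w1.png

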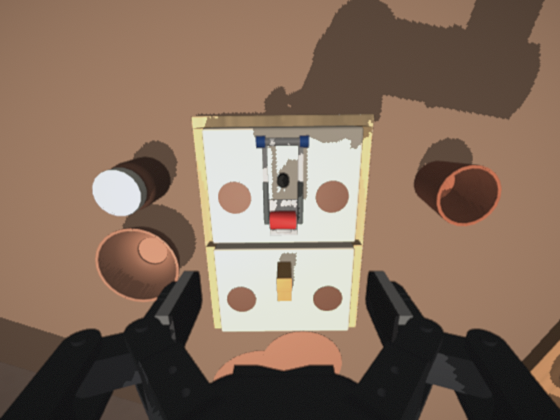

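The wrist view shows the latch centred, with the knob at about (284,220), the rollers at (260,141) and (304,141), the keeper at (285,282) and the seam along row 243. The tool is lined up with the mould.

Run:
```python
from h import *
st=arm.read_state();W=cv2.imread("pics/w1.png");cw,ct,cs=cam("wrist",st),cam("top"),cam("side")
b,_=blobs(W,(0,150,70),(8,255,255),(240,190,330,240));print(b)
k=b[0][0]
print("knob z=167.6:",plane(cw,k,167.6).round(1),"tri top",tri(cw,k,ct,(335.3,257.7)),"tri side",tri(cw,k,cs,(340.9,152.9)))
for u in ((260.1,141.6),(304,141.2)):print("roller z111",plane(cw,u,111).round(1))
print(tri(cw,(260.1,141.6),ct,(359.8,289)),tri(cw,(304,141.2),ct,(335.5,300.2)))
A,B=plane(cw,(210,244),62),plane(cw,(362,243),62);print("seam",A,B)
# keeper post top front: z=62+42
print("keeper top", [plane(cw,u,104).round(1) for u in ((277,300),(293,300),(277,272),(293,272))])
Rm=R.from_quat(st["ee_rot"]).as_matrix();ex,ey=-Rm[:,0],Rm[:,1]
for n,p in (("knob",plane(cw,k,167.6)),("r1",plane(cw,(260.1,141.6),111)),("r2",plane(cw,(304,141.2),111)),("seamA",A),("seamB",B),("kp",plane(cw,(285,282),104))):
    print(n,"toolframe mouldx,y:",((p-st["position"])@ex).round(1),((p-st["position"])@ey).round(1))
```

```text
[(array([282.5, 220. ]), 433)]
knob z=167.6: [451.3 -51.8 167.6] tri top (array([454.25811146, -50.21294134, 158.13271287]), np.float64(0.46296653237444385)) tri side (array([452.88378252, -51.39000357, 166.21425399]), np.float64(1.53700868938482))
roller z111 [406.5 -94.8 111. ]
roller z111 [389.4 -56.9 111. ]
(array([407.00827357, -94.68431061, 103.0183403 ]), np.float64(0.8446435364211463)) (array([389.50762521, -55.81558668, 101.69028314]), np.float64(0.6199193012104921))
seam [ 552.85289556 -106.67315256   62.        ] [474.89262383  66.89953831  62.        ]
keeper top [array([567. ,  -8.2, 104. ]), array([559.4,   9. , 104. ]), array([532.7, -23. , 104. ]), array([525.4,  -6.5, 104. ])]
knob toolframe mouldx,y: -2.2 -1.0
r1 toolframe mouldx,y: -60.4 -22.4
r2 toolframe mouldx,y: -60.9 19.1
seamA toolframe mouldx,y: 68.8 -92.0
seamB toolframe mouldx,y: 67.1 98.2
kp toolframe mouldx,y: 97.0 1.8
```

>>> drive_tool(targets=[[-1,2,-1,45,0],[-1,2,-1,85,0],[-1,2,-1,102,0],[-1,2,-1,102,0],[-1,2,-1,102,0],[0.3,2,-1,102,0],[0.6,2,-1,102,0],[1,2,-1,102,0],[1,2,-1,102,0],[1,2,-1,102,0],[1,2,-1,102,0],[1,2,-1,102,0]])

```text
clock: 2.95
position: [452.0, -51.1, 150.0]
ee_rot: [-0.206, 0.979, -0.0, 0.0]
contact_force: [-1.4, -2.3, 5.9]
gripper_width: 20.5
grasp_force: 59.1
```

Run:
```python
from h import *
st=arm.read_state();print(st["clock"],st["position"].round(1),st["gripper_width"],st["grasp_force"],st["contact_force"].round(1),R.from_quat(st["ee_rot"]).as_matrix()[:,0].round(3))
W=arm.get_image("wrist")
S=arm.get_image("side");cv2.imwrite("pics/w2.png",np.hstack([cv2.resize(S[110:290,180:420],(480,360)),cv2.resize(W[100:400,150:420],(320,360))]))
```

```text
2.95 [452.  -51.1 150. ] 20.533518982569603 59.08027410507202 [-1.4 -2.3  5.9] [-0.915 -0.404 -0.   ]
```

View pics/w2.png

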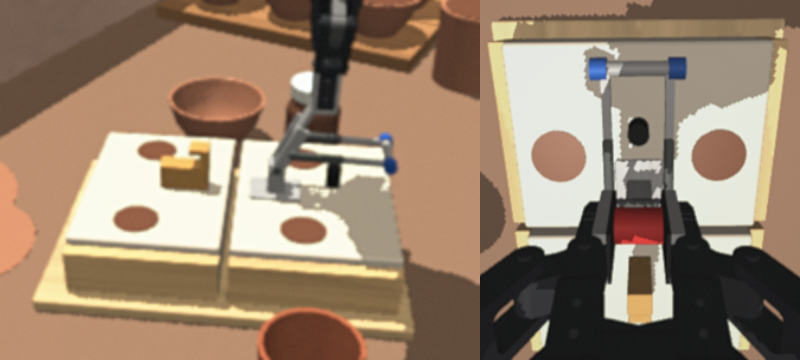

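The knob is pinched between the fingers, and the loop is clear behind it with the rollers at (597,68) and (677,68) in the composite. Next I swing the lever over towards the keeper.

>>> drive_tool(targets=[[1,-8,0,-3,0],[1,-17,0,-5,0],[1,-25,0,-6,0],[1,-33,0,-6,0],[1,-33,0,-6,0],[1,-33,0,-6,0]])

```text
clock: 3.65
position: [479.7, -38.6, 155.4]
ee_rot: [-0.206, 0.978, -0.001, -0.003]
contact_force: [-4.9, -2.5, 8.4]
gripper_width: 20.4
grasp_force: 60.6
```

>>> drive_tool(targets=[[1,-8,0,0,0],[1,-16,0,2,0],[1,-24,0,4,0],[1,-31,0,7,0],[1,-37,0,10,0],[1,-42,0,13,0],[1,-46,0,16,0],[1,-50,0,20,0],[1,-50,0,20,0],[1,-50,0,20,0]])

```text
clock: 4.65
position: [531.8, -15.4, 137.9]
ee_rot: [-0.207, 0.978, 0.0, 0.005]
contact_force: [2.7, 4.8, 9.2]
gripper_width: 18.8
grasp_force: 58.2
```

Run:
```python
from h import *
st=arm.read_state();print(st["clock"],st["position"].round(1),st["gripper_width"],st["grasp_force"],st["contact_force"].round(1))
W=arm.get_image("wrist")
S=arm.get_image("side");cv2.imwrite("pics/w3.png",np.hstack([cv2.resize(S[110:290,180:420],(480,360)),cv2.resize(W[100:400,150:420],(320,360))]))
print(blobs(W,*BLU)[0],blobs(S,*BLU,(200,100,400,275))[0])
u=blobs(S,*BLU,(200,100,400,275))[0]
w=blobs(W,*BLU)[0]
for a in u:
  for b in w: print(a[0],b[0],tri(cam("side"),a[0],cam("wrist",st),b[0]))
```

```text
4.65 [531.8 -15.4 137.9] 18.845091988757655 58.237037658691406 [2.7 4.8 9.2]
[(array([349. ,  76.5]), 1102), (array([215.1,  77.8]), 1092)] [(array([348.2, 153.4]), 36), (array([347. , 139.5]), 13)]
[348.2 153.4] [349.   76.5] (array([435.56797492, -35.73723316, 176.6037506 ]), np.float64(0.5600046542082093))
[348.2 153.4] [215.1  77.8] (array([452.18880328, -80.32731821, 154.06712133]), np.float64(0.978989325077756))
[347.  139.5] [349.   76.5] (array([440.19060212, -38.55339488, 198.1460565 ]), np.float64(1.768661520623475))
[347.  139.5] [215.1  77.8] (array([453.33788808, -73.20039252, 182.12574537]), np.float64(0.6593261322752907))
```

View pics/w3.png

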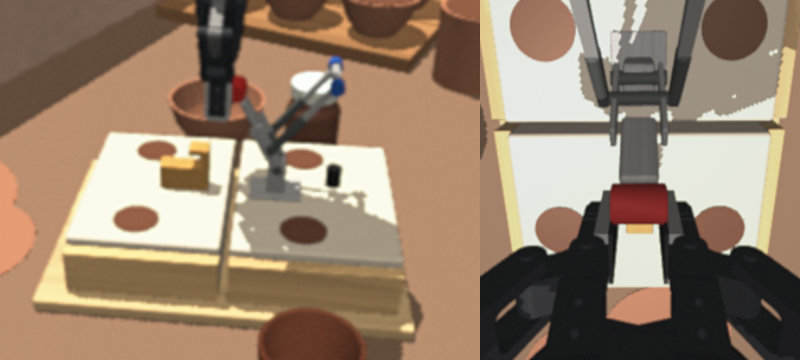

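Run:
```python
from h import *
st=arm.read_state();W=arm.get_image("wrist");cw=cam("wrist",st)
b,m=blobs(W,(0,150,50),(8,255,255),(200,200,360,320));print(b)
x,y,w,h=cv2.boundingRect(cv2.findNonZero(m));print(x,y,w,h)
ex=np.array([.916,.402,0]);o=np.array([452.66,-50.16,0])
for z in (145,150,155,160):
    p=plane(cw,b[0][0],z);X=(p-o)@ex-63; print(z,X.round(1),"r",np.hypot(X+35,z-92).round(1),"q",np.arctan2(z-92,-(X+35)).round(2))
print("tcp X",(st["position"]-o)@ex-63)
# pivot axle / lever base check
```

```text
[(array([283.6, 269.8]), 1515)]
260 254 48 34
145 15.6 r 73.2 q 2.33
150 12.6 r 75.0 q 2.26
155 9.7 r 77.2 q 2.19
160 6.7 r 79.8 q 2.12
tcp X 23.418169007941003
```

>>> drive_tool(targets=[[0,0,0,0,0],[0,0,0,0,0],[0,14,0,0,0],[0,14,0,0,0],[0,14,0,0,0],[1,14,0,0,0],[1,14,0,0,0],[1,14,0,0,0],[1,14,0,0,0]])

```text
clock: 5.7
position: [515.0, -22.8, 135.4]
ee_rot: [-0.206, 0.979, 0.0, 0.0]
contact_force: [-0.2, 2.0, 1.4]
gripper_width: 20.7
grasp_force: 58.7
```

>>> drive_tool(targets=[[1,-3,0,2,0],[1,-6,0,4,0],[1,-9,0,7,0],[1,-11,0,9,0],[1,-11,0,9,0]])

```text
clock: 6.2
position: [525.7, -18.1, 127.3]
ee_rot: [-0.206, 0.978, -0.0, 0.0]
contact_force: [-0.9, 3.3, 7.0]
gripper_width: 20.9
grasp_force: 60.0
```

Run:
```python
from h import *
st=arm.read_state();W=arm.get_image("wrist");cw=cam("wrist",st);S=arm.get_image("side")
b,m=blobs(W,(0,150,50),(8,255,255),(200,200,360,320));print(b)
ex=np.array([.916,.402,0]);o=np.array([452.66,-50.16,0])
for z in (140,145,150,155,160):
    p=plane(cw,b[0][0],z);X=(p-o)@ex-63; print(z,X.round(1),"r",np.hypot(X+35,z-92).round(1),"q",np.arctan2(z-92,-(X+35)).round(2))
print("tcp X",(st["position"]-o)@ex-63,st["position"])
u=blobs(S,*BLU,(200,100,400,275))[0];w=blobs(W,*BLU)[0];print(u,w)
for a in u:
  for b in w: p,r=tri(cam("side"),a[0],cw,b[0]);print(p.round(1),r.round(1),"X",((p-o)@ex-63).round(1))
```

```text
[(array([283.2, 305.1]), 1345)]
140 26.8 r 78.2 q 2.48
145 23.1 r 78.6 q 2.4
150 19.4 r 79.5 q 2.32
155 15.7 r 80.8 q 2.25
160 12.0 r 82.6 q 2.18
tcp X 16.75849212148833 [525.67107884 -18.11934351 127.26570906]
[(array([338.8, 148.9]), 32), (array([338.3, 135.8]), 13)] [(array([355.8, 150.8]), 1265), (array([208.1, 151.9]), 1258)]
[449.4 -29.5 183.4] 0.8 X -57.7
[468.8 -73.1 162. ] 3.2 X -57.4
[451.5 -34.  202.9] 4.2 X -57.5
[466.5 -67.5 187.7] 1.4 X -57.3
```

>>> drive_tool(targets=[[-0.3,0,0,0,0],[-0.3,0,0,0,0],[-0.3,0,0,0,0],[-0.3,0,0,-45,0],[0.5,0,0,-90,0],[1,0,0,-90,0],[1,45,0,-90,0],[1,90,0,-90,0],[1,112,0,-90,0],[1,112,0,-90,0],[1,112,0,-46,0],[1,112,0,-46,0]])

```text
clock: 7.5
position: [419.3, -64.0, 168.3]
ee_rot: [-0.205, 0.979, 0.001, -0.005]
contact_force: [0.0, -0.2, -0.3]
gripper_width: 0.2
grasp_force: 0.0
```

Run:
```python
from h import *
st=arm.read_state();S=arm.get_image("side");T=arm.get_image("top")
ex=np.array([.916,.402,0]);ey=np.array([-.402,.916,0]);o=np.array([452.66,-50.16,0])
print("tcp X",(st["position"]-o)@ex-63,(st["position"]-o)@ey,st["position"],st["gripper_width"],st["contact_force"])
b=blobs(S,*BLU,(200,100,400,275))[0];t=blobs(T,*BLU,(210,120,410,335))[0];rs,rt=blobs(S,*RED,(200,100,400,275))[0],blobs(T,*RED,(210,120,410,335))[0];print(b,t,rs,rt)
for p,q in ((b,t),(rs,rt)):
  for a in p:
    for c in q: x,r=tri(cam("side"),a[0],cam("top"),c[0]);print(x.round(1),r.round(1),"X",((x-o)@ex-63).round(1))
```

```text
tcp X -99.13803723718019 0.6951469364777291 [419.30012634 -64.04157454 168.32158952] 0.19436132237206116 [ 0.04477848 -0.18759242 -0.29885458]
[(array([338.6, 148.8]), 36), (array([338.2, 135.9]), 14)] [] [(array([291.4, 156.4]), 65)] [(array([310.9, 208.2]), 87)]
[527.3 -15.1 157. ] 0.8 X 19.5
```

>>> drive_tool(targets=[[1,-15,0,-2,0],[1,-25,0,-2,0],[1,-33,0,-2,0],[1,-41,0,-2,0],[1,-49,0,-2,0],[1,-57,0,-2,0],[1,-64,0,-2,0],[1,-71,0,-2,0],[1,-78,0,-2,0],[1,-84,0,-2,0],[1,-84,0,-2,0],[1,-84,0,-2,0]])

```text
clock: 8.8
position: [499.2, -29.9, 174.2]
ee_rot: [-0.206, 0.979, 0.0, -0.0]
contact_force: [0.7, 0.3, -0.0]
gripper_width: 0.0
grasp_force: 0.0
```

>>> drive_tool(targets=[[1,0,0,-10,0],[1,0,0,-50,0],[1,0,0,-70,0],[1,0,0,-70,0],[1,0,0,-70,0],[1,0,0,-70,0],[1,0,0,-70,0],[1,0,0,-70,0],[1,0,0,-70,0],[1,0,0,-70,0]])

```text
clock: 9.8
position: [499.3, -29.9, 244.0]
ee_rot: [-0.206, 0.979, -0.0, -0.0]
contact_force: [0.1, 0.1, 0.5]
gripper_width: -0.3
grasp_force: 0.0
```

Run:
```python
from h import *
st=arm.read_state();S=arm.get_image("side");W=arm.get_image("wrist");cw=cam("wrist",st)
ex=np.array([.916,.402,0]);o=np.array([452.66,-50.16,0])
print("tcp X",(st["position"]-o)@ex-63,st["position"],st["contact_force"])
b=blobs(S,*BLU,(180,100,400,275))[0];t=blobs(W,*BLU)[0];rs,rt=blobs(S,*RED,(200,100,400,275))[0],blobs(W,(0,150,50),(8,255,255),(230,180,340,320))[0];print(b,t,rs,rt)
for p,q in ((b,t),(rs,rt)):
  for a in p:
    for c in q: x,r=tri(cam("side"),a[0],cw,c[0]);print(x.round(1),r.round(1),"X",((x-o)@ex-63).round(1))
cv2.imwrite("pics/w4.png",np.hstack([cv2.resize(S[110:290,180:420],(480,360)),cv2.resize(W[100:400,150:420],(320,360))]))
```

```text
tcp X -12.147274515251972 [499.28201362 -29.89392784 244.03116606] [0.12441213 0.06206759 0.51466258]
[(array([267.6, 194.8]), 30), (array([271. , 180.5]), 6)] [(array([265.4, 258. ]), 43), (array([302.8, 257.2]), 38)] [(array([291.6, 155.6]), 56)] [(array([283.7, 251.2]), 356)]
[580.1 -17.9  65.2] 4.9 X 66.7
[553.5  17.9  90.3] 0.6 X 56.7
[570.  -21.1  94.6] 1.3 X 56.2
[546.1  12.1 116. ] 5.9 X 47.6
[526.5 -18.  156.6] 1.9 X 17.6
```

View pics/w4.png

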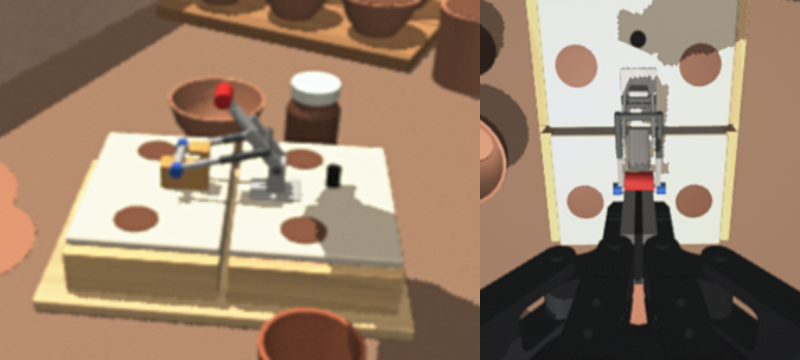

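The loop has fallen over the keeper. The rollers are at (175,170) and (182,147) in the composite, and the bar is at about X 56, z 92, resting on the shelf behind the lip. Now I grip the knob again.

>>> drive_tool(targets=[[-0.5,-29,-1,0,0],[-0.5,-29,-1,0,0],[-0.5,-29,-1,0,0],[-0.5,-29,-1,45,0],[-0.5,-29,-1,85,0],[-0.5,-29,-1,107,0],[-0.5,-29,-1,107,0],[0.5,-29,-1,107,0],[1,-29,-1,107,0],[1,-29,-1,107,0],[1,-29,-1,107,0],[1,-29,-1,107,0]])

```text
clock: 11.1
position: [527.3, -17.6, 139.2]
ee_rot: [-0.206, 0.978, 0.001, 0.002]
contact_force: [-1.6, 6.3, 2.7]
gripper_width: 20.8
grasp_force: 59.0
```

>>> drive_tool(targets=[[1,7,0,-5,0],[1,13,0,-9,0],[1,20,0,-13,0],[1,27,0,-16,0],[1,34,0,-18,0],[1,42,0,-19,0],[1,42,0,-19,0],[1,42,0,-19,0]])

```text
clock: 11.9
position: [487.5, -35.3, 156.5]
ee_rot: [-0.205, 0.979, 0.001, 0.0]
contact_force: [-0.4, 5.8, -4.1]
gripper_width: 20.1
grasp_force: 59.0
```

```bash
cat > look.py <<'E'
from h import *
import sys
st=arm.read_state();S=arm.get_image("side");W=arm.get_image("wrist");cw=cam("wrist",st)
ex=np.array([.916,.402,0]);o=np.array([452.66,-50.16,0])
print("tcp X",((st["position"]-o)@ex-63).round(1),st["position"].round(1),st["contact_force"].round(1),st["gripper_width"],st["clock"])
b=blobs(S,*BLU,(180,100,400,275))[0];r=blobs(W,(0,150,50),(8,255,255),(200,180,360,400))[0];print("blue side",b,"blue wrist",blobs(W,*BLU)[0],"red wrist",r)
if r:
  for z in map(float,sys.argv[1:]):
    p=plane(cw,r[0][0],z);X=(p-o)@ex-63; print("z",z,"X",X.round(1),"r",np.hypot(X+35,z-92).round(1),"q",np.arctan2(z-92,-(X+35)).round(2))
E
python3 look.py 145 155 165 170
```

```text
tcp X -25.1 [487.5 -35.3 156.5] [-0.4  5.8 -4.1] 20.066498579383325 11.9
blue side [(array([274.1, 195.1]), 30)] blue wrist [] red wrist [(array([283.5, 302. ]), 1168)]
z 145.0 X 0.6 r 63.8 q 2.16
z 155.0 X -6.7 r 69.1 q 1.99
z 165.0 X -13.9 r 76.0 q 1.85
z 170.0 X -17.6 r 79.9 q 1.79
```

The knob slowly creeps in the pinch, so I'll let go and push it with the shut fingers from the keeper side instead.

>>> drive_tool(targets=[[-0.2,0,0,0,0],[-0.2,0,0,0,0],[-0.2,0,0,0,0],[-0.2,0,0,-40,0],[-0.2,-15,0,-40,0],[1,-38,0,-40,0],[1,-38,0,-40,0],[1,-38,0,-40,0],[1,-38,0,-40,0],[1,-38,0,-5,0],[1,-38,0,-5,0],[1,-38,0,-5,0]])

```text
clock: 13.2
position: [522.1, -21.2, 161.4]
ee_rot: [-0.206, 0.979, -0.0, -0.001]
contact_force: [-0.1, -0.8, 1.0]
gripper_width: 0.4
grasp_force: 0.0
```

```bash
python3 look.py 160 165 170
python3 - <<'E'
from h import *
S=arm.get_image("side");T=arm.get_image("top")
ex=np.array([.916,.402,0]);o=np.array([452.66,-50.16,0])
rs,rt=blobs(S,*RED,(200,100,400,275))[0],blobs(T,*RED,(210,120,410,335))[0];print(rs,rt)
for a in rs:
  for c in rt: x,r=tri(cam("side"),a[0],cam("top"),c[0]);print(x.round(1),r.round(1),"X",((x-o)@ex-63).round(1))
E
```

```text
tcp X 12.2 [522.1 -21.2 161.4] [-0.1 -0.8  1. ] 0.35976868196788625 13.2
blue side [(array([274.1, 195.1]), 30)] blue wrist [(array([311.7, 264.3]), 95), (array([259.7, 264.3]), 93)] red wrist [(array([286.2, 230.6]), 1278)]
z 160.0 X -14.2 r 71.1 q 1.87
z 165.0 X -16.2 r 75.4 q 1.82
z 170.0 X -18.3 r 79.8 q 1.78
[(array([312.3, 149. ]), 52)] []
```

>>> drive_tool(targets=[[1,10,0,-1,0],[1,18,0,-1,0],[1,26,0,-3,0],[1,34,0,-5,0],[1,42,0,-6,0],[1,49,0,-6,0],[1,57,0,-5,0],[1,65,0,-3,0],[1,65,0,-3,0]])

```text
clock: 14.3
position: [461.4, -47.7, 164.1]
ee_rot: [-0.206, 0.979, -0.0, -0.001]
contact_force: [0.8, -0.2, 0.7]
gripper_width: 0.2
grasp_force: 0.4
```

```bash
python3 look.py 150 155 160 165
python3 - <<'E'
from h import *
W=arm.get_image("wrist");S=arm.get_image("side");cv2.imwrite("pics/w5.png",np.hstack([cv2.resize(S[110:290,180:420],(480,360)),cv2.resize(W[100:400,150:420],(320,360))]))
E
```

```text
tcp X -54.0 [461.4 -47.7 164.1] [ 0.8 -0.2  0.7] 0.23416459782124996 14.3
blue side [(array([280.3, 195.3]), 31)] blue wrist [] red wrist [(array([284.4, 245. ]), 1005)]
z 150.0 X -66.1 r 65.8 q 1.08
z 155.0 X -68.5 r 71.3 q 1.08
z 160.0 X -70.8 r 76.8 q 1.09
z 165.0 X -73.1 r 82.3 q 1.09
```

View pics/w5.png

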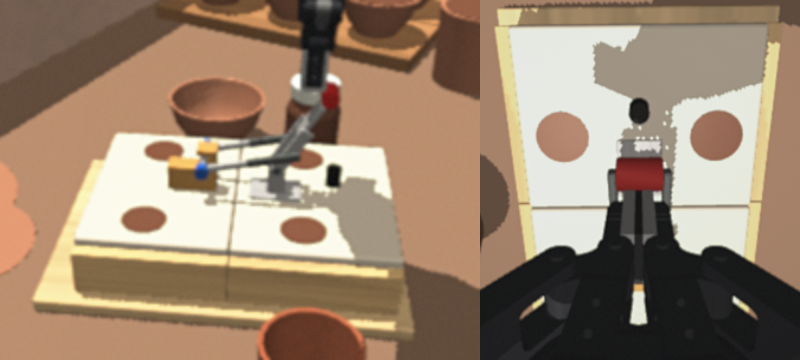

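The loop is hooked behind the keeper and the seam is nearly shut, with the lever at about 1.09. I continue down the arc.

>>> drive_tool(targets=[[1,6,0,3,0],[1,12,0,6,0],[1,19,0,10,0],[1,26,0,15,0],[1,34,0,21,0],[1,41,0,27,0],[1,45,0,32,0],[1,47,0,36,0],[1,47,0,36,0]])

```text
clock: 15.4
position: [417.8, -66.4, 127.0]
ee_rot: [-0.206, 0.979, 0.0, -0.003]
contact_force: [-0.3, -0.8, 0.2]
gripper_width: -0.0
grasp_force: 0.0
```

```bash
python3 look.py 110 115 120 125 130
```

```text
tcp X -101.4 [417.8 -66.4 127. ] [-0.3 -0.8  0.2] -0.021598526463695727 15.4
blue side [(array([280.7, 195.1]), 33)] blue wrist [] red wrist [(array([283.2, 256.8]), 348)]
z 110.0 X -104.4 r 71.7 q 0.25
z 115.0 X -106.9 r 75.5 q 0.31
z 120.0 X -109.5 r 79.6 q 0.36
z 125.0 X -112.1 r 83.8 q 0.4
z 130.0 X -114.6 r 88.2 q 0.45
```

>>> drive_tool(targets=[[1,3,0,3,0],[1,5,0,6,0],[1,6,0,9,0],[1,7,0,12,0],[1,7,0,14,0],[1,7,0,14,0]])

```text
clock: 16.1
position: [412.8, -68.8, 113.7]
ee_rot: [-0.206, 0.979, 0.0, -0.001]
contact_force: [-0.7, -0.4, -0.8]
gripper_width: 0.1
grasp_force: 0.0
```

```bash
python3 look.py 90 100 105 110
```

```text
tcp X -107.0 [412.8 -68.8 113.7] [-0.7 -0.4 -0.8] 0.11704034982418059 16.1
blue side [(array([280.7, 195. ]), 32)] blue wrist [] red wrist [(array([283.6, 259. ]), 208)]
z 90.0 X -104.9 r 69.9 q -0.03
z 100.0 X -110.2 r 75.6 q 0.11
z 105.0 X -112.8 r 78.9 q 0.17
z 110.0 X -115.4 r 82.4 q 0.22
```

>>> drive_tool(targets=[[1,2,0,1,0],[1,3,0,2,0],[1,3,0,3,0],[1,3,0,4,0],[1,3,0,4,0]])

```text
clock: 16.7
position: [410.8, -69.9, 110.1]
ee_rot: [-0.206, 0.979, 0.0, -0.0]
contact_force: [0.1, 1.2, 0.1]
gripper_width: 0.1
grasp_force: 0.0
```

>>> drive_tool(targets=[[1,0,0,1,0],[1,0,0,2,0],[1,0,0,2,0]])

```text
clock: 17.0
position: [410.9, -69.9, 108.2]
ee_rot: [-0.206, 0.979, 0.0, -0.0]
contact_force: [0.2, -0.4, -0.6]
gripper_width: 0.2
grasp_force: 0.0
```

>>> drive_tool(targets=[[1,0,0,1,0],[1,0,0,2,0],[1,0,0,2,0]])

```text
clock: 17.3
position: [410.9, -69.9, 106.2]
ee_rot: [-0.206, 0.979, 0.0, -0.0]
contact_force: [1.5, -0.1, -0.5]
gripper_width: 0.2
grasp_force: 0.0
```

>>> drive_tool(targets=[[1,0,0,1,0],[1,0,0,2,0],[1,0,0,2,0]])

```text
clock: 17.6
position: [410.8, -69.9, 104.2]
ee_rot: [-0.206, 0.979, 0.0, -0.0]
contact_force: [-0.1, 0.3, 0.3]
gripper_width: -0.1
grasp_force: 0.0
```

>>> drive_tool(targets=[[1,0,0,1,0],[1,0,0,1,0]])

```text
clock: 17.8
position: [410.9, -69.9, 103.2]
ee_rot: [-0.206, 0.979, 0.0, -0.0]
contact_force: [-0.5, 0.1, -0.2]
gripper_width: 0.1
grasp_force: 0.0
```

```bash
python3 look.py 90 95 100
python3 - <<'E'
from h import *
W=arm.get_image("wrist");S=arm.get_image("side");cv2.imwrite("pics/w6.png",np.hstack([cv2.resize(S[110:290,180:420],(480,360)),cv2.resize(W[100:400,150:420],(320,360))]))
E
```

```text
tcp X -109.2 [410.9 -69.9 103.2] [-0.5  0.1 -0.2] 0.10948800824687194 17.8
blue side [(array([280.7, 195. ]), 32)] blue wrist [] red wrist [(array([283.8, 259.8]), 172)]
z 90.0 X -112.0 r 77.1 q -0.03
z 95.0 X -114.7 r 79.8 q 0.04
z 100.0 X -117.4 r 82.7 q 0.1
```

View pics/w6.png

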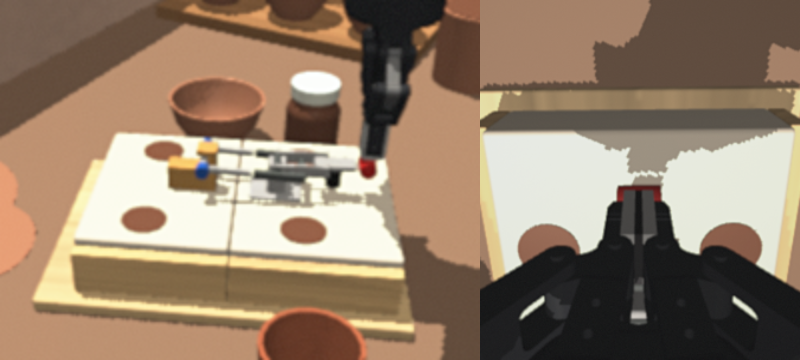

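The lever is lying flat over centre, with the knob at (368,169) just below the fingertips, and the seam looks closed. I creep down until the force reads.

>>> drive_tool(targets=[[1,0,0,1,0],[1,0,0,1,0]])

```text
clock: 18.2
position: [410.9, -69.9, 102.2]
ee_rot: [-0.206, 0.979, 0.0, -0.0]
contact_force: [0.4, 0.2, 0.2]
gripper_width: 0.3
grasp_force: 0.0
```

>>> drive_tool(targets=[[1,0,0,1,0],[1,0,0,1,0]])

```text
clock: 18.4
position: [411.1, -69.9, 101.6]
ee_rot: [-0.206, 0.979, -0.0, 0.0]
contact_force: [-0.7, 0.6, 2.0]
gripper_width: -0.0
grasp_force: 1.4
```

>>> drive_tool(targets=[[1,0,0,1,0],[1,0,0,1,0]])

```text
clock: 18.6
position: [411.1, -70.0, 101.3]
ee_rot: [-0.206, 0.978, -0.0, 0.0]
contact_force: [-3.2, 1.5, 9.4]
gripper_width: -0.1
grasp_force: 5.0
```

>>> drive_tool(targets=[[1,0,0,0.3,0],[1,0,0,0.6,0],[1,0,0,0.6,0]])

```text
clock: 18.9
position: [411.1, -70.0, 101.1]
ee_rot: [-0.206, 0.978, -0.0, 0.0]
contact_force: [-4.8, 1.2, 14.2]
gripper_width: -0.1
grasp_force: 7.1
```

>>> drive_tool(targets=[[1,0,0,0.2,0],[1,0,0,0.2,0],[1,0,0,0.2,0],[1,0,0,0.2,0],[1,0,0,0.2,0],[1,0,0,0.2,0],[1,0,0,0.2,0]])

```text
clock: 19.6
position: [411.2, -70.0, 101.1]
ee_rot: [-0.206, 0.978, -0.0, 0.0]
contact_force: [-5.8, 1.2, 15.1]
gripper_width: -0.1
grasp_force: 7.8
```

>>> drive_tool(targets=[[1,0,0,-3,0],[1,0,0,-20,0],[1,0,0,-60,0],[1,0,0,-110,0],[1,0,0,-110,0],[1,0,0,-110,0],[1,0,0,-110,0]])

```text
clock: 20.3
position: [410.0, -70.0, 208.3]
ee_rot: [-0.206, 0.979, 0.0, -0.001]
contact_force: [0.4, -0.3, -0.3]
gripper_width: 0.2
grasp_force: 0.0
```

```bash
python3 look.py 88 92 96
python3 - <<'E'
from h import *
W=arm.get_image("wrist");S=arm.get_image("side");T=arm.get_image("top")
cv2.imwrite("pics/w7.png",np.hstack([cv2.resize(S[110:290,180:420],(480,360)),cv2.resize(W[100:400,150:420],(320,360))]))
cw=cam("wrist",arm.read_state());ex=np.array([.916,.402,0]);o=np.array([452.66,-50.16,0])
t=blobs(T,*BLU,(210,120,410,335))[0];b=blobs(S,*BLU,(180,100,400,275))[0];print(t,b)
for c in t: p=plane(cam("top"),c[0],92);print(p.round(1),"X",((p-o)@ex-63).round(1))
E
```

```text
tcp X -110.1 [410.  -70.  208.3] [ 0.4 -0.3 -0.3] 0.2182745773385453 20.3
blue side [(array([280.7, 195. ]), 32)] blue wrist [] red wrist [(array([283.8, 213. ]), 317)]
z 88.0 X -106.2 r 71.3 q -0.06
z 92.0 X -107.5 r 72.5 q 0.0
z 96.0 X -108.9 r 74.0 q 0.05
[(array([293.8, 210.8]), 22), (array([316.9, 200.4]), 18)] [(array([280.7, 194.9]), 31)]
[533.6   9.8  92. ] X 35.2
[551.  -28.7  92. ] X 35.7
```

View pics/w7.png

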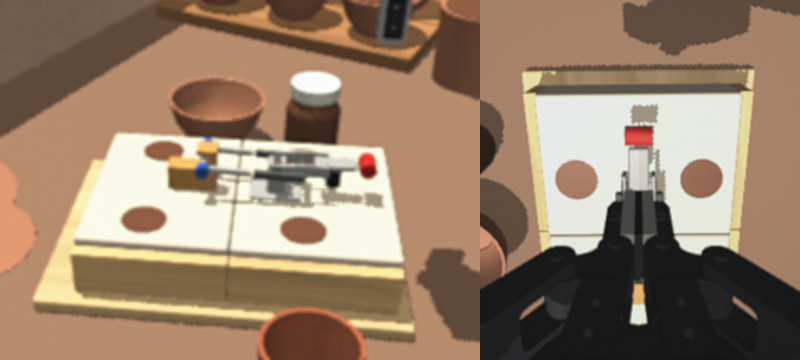

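The lever is flat on its stop with the knob at (368,164), the seam is a thin closed line and the bar sits at the keeper. The arm is clear, so I hand the job in.

```bash
python3 -c "
from bench import arm
print(arm.job_done())"
```

```text
the job is handed in; nothing more can be done
None
```

I closed the mould and handed the job in at about 20 s: the loop is hooked behind the keeper, the lever is over centre on its stop, the knob was pressed with about 15 N for about 0.7 s, the bowl, cup and jar were not touched, and the arm is clear; the hand-in returned no verdict.

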